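Turn the back-to-front filter cassette in the dust extractor

TASK

One of the two filter cassettes in the bench dust extractor has been put in back to front, with its mesh away from the intake grille. Pull that one out, turn it end for end so that its mesh faces the intake like its neighbour's, lower it by hand fully home in the bay, then close the lid gently, without letting it slam. Leave the other cassette in place and do not disturb the things on the bench.

Things in the scene. Friction and masses are not known exactly. Their poses are not given: they have to be found in the camera images.
- extractor: Bench dust extractor, fixed grey box, x -99 (intake grille, front, nearest the robot) to +173 mm (low motor section, top z 82), 236 mm wide (y), deck at z 105. Origin on the table midway between its two open-topped filter bays in a row along y, each 38.5 (x) x 100.5 (y) mm, floor z 28, mouth bevelled 4 mm. A seated cassette's frame stands 7 mm over the deck, its grip 39. Either way round fits.
- bay_left (a point): Centre of the floor of the bay on the extractor's +y side, 56 mm from the middle.
- bay_right (a point): Centre of the floor of the bay on the extractor's -y side, 56 mm from the middle.
- cassette_a: One of two alike filter cassettes, one per bay: white frame 34 (x) x 96 (y) x 84 mm tall, origin at centre of underside; on top a pull grip 14 (x) x 44 (y) mm, z 84 to 116. Its -x face is a black-framed mesh, seen from above as a black strip on that long edge; arrows on top point away from it. Fitted right, its x runs like the extractor's x; back to front, the other way. 0.22 kg.
- cassette_b: One of two alike filter cassettes, one per bay: white frame 34 (x) x 96 (y) x 84 mm tall, origin at centre of underside; on top a pull grip 14 (x) x 44 (y) mm, z 84 to 116. Its -x face is a black-framed mesh, seen from above as a black strip on that long edge; arrows on top point away from it. Fitted right, its x runs like the extractor's x; back to front, the other way. 0.22 kg.
- cassette_a_mesh (a point): Centre of cassette_a's mesh face (17 mm from its middle towards its -x, 42 mm above its underside).
- cassette_b_mesh (a point): Centre of cassette_b's mesh face, likewise.
- lid (a joint): Lid angle: 0 closed on the deck, 1.57 upright, 1.9 fully back; starts open. Grey hood 136 mm from hinge to front edge, 236 wide, with a flat windowed top panel whose outer face is 46 mm from the hinge square to the lid (up when closed; away from the bays when open). 0.28 kg. A stiff friction hinge holds it at any angle; 2 to 6 N at the free edge moves it.
- lid_hinge (a point): On the lid's hinge axis (parallel to the extractor's y), in its middle: 72 mm behind the bay centres, 107 mm above the table.
- lid_lip (a point): Middle of the lid's finger lip: a tongue 80 mm wide (along the hinge), 5 mm thick, standing 20 mm out from the lid's front edge in line with its top panel; 146 mm from the hinge along the lid, 43.5 mm square to it. Points up when the lid is open, to the robot when closed.
- nippers: Bystander: tile nippers with red grips, 200 mm long, 70 mm over the grips, 18 mm high, lying on the table beside the extractor. Origin under the middle.
- tile_stack: Bystander: stack of five tiles, 98 by 98 by 35 mm, beside the extractor. Origin: centre of its underside.
- glue_bottle: Bystander: white bottle with a red cap, 56 mm across, 150 mm tall. Origin: centre of its underside.
- mug: Bystander: brown mug, 80 mm across, 90 mm tall. Origin: centre of its underside.
- tile_tub: Bystander: clear tub of cut tiles, 150 by 110 by 55 mm. Origin: centre of its underside.
- rotary_tool: Bystander: handheld rotary grinding tool lying down, 210 mm long, 48 mm thick. Origin: on the table under the body's middle.

How it is judged:
On the way, in this order (a step that is already met when the one before it is completed fails the run):
1. the back-to-front cassette is pulled clear out of its bay, its underside above the extractor's deck (z of cassette_a in the frame of extractor above 0.108 m), for 0.1 s.
2. it is fully home in the bay with its mesh facing the intake, brought there by hand (the fingers still on it), not dropped in (((horizontal distance between cassette_a and bay_left below 0.005 m and z of cassette_a in the frame of bay_left below 0.004 m and angle between cassette_a's own z axis and vertical below 0.06 rad and x of cassette_a_mesh in the frame of extractor below -0.012 m) or (horizontal distance between cassette_a and bay_right below 0.005 m and z of cassette_a in the frame of bay_right below 0.004 m and angle between cassette_a's own z axis and vertical below 0.06 rad and x of cassette_a_mesh in the frame of extractor below -0.012 m)) and contact force between the fingers and cassette_a above 0.3 N and value of joint lid above 0.3 rad), for 0.05 s.
At the end, for the whole second after the job is handed in: The cassette that was back to front stands fully home in the bay (within 4 mm of the floor, 5 mm of the bay's centre), mesh towards the intake, and the lid is closed (within 0.04 rad), all at rest (((horizontal distance between cassette_a and bay_left below 0.005 m and z of cassette_a in the frame of bay_left below 0.004 m and angle between cassette_a's own z axis and vertical below 0.06 rad and x of cassette_a_mesh in the frame of extractor below -0.012 m) or (horizontal distance between cassette_a and bay_right below 0.005 m and z of cassette_a in the frame of bay_right below 0.004 m and angle between cassette_a's own z axis and vertical below 0.06 rad and x of cassette_a_mesh in the frame of extractor below -0.012 m)) and value of joint lid below 0.04 rad and linear speed of cassette_a below 0.02 m/s); the robot touches nothing.
It fails at once if the lid slams: it closes faster than 1.5 rad/s (0.2 m/s at its front edge) in its last 0.35 rad (value of joint lid below 0.35 rad and velocity of joint lid below -1.5 rad/s).
It fails at once if the cassette that was right is pulled up or shifted by more than 15 mm (distance of cassette_b from where it was at the start of the episode above 0.015 m).
It fails at once if a bystander is moved by more than 25 mm (distance of any of nippers, tile_stack, glue_bottle, mug, tile_tub, rotary_tool from where it was at the start of the episode above 0.025 m).
It also fails if it takes over 72 s, if anything falls off the work surface, if the arm or the gripper's body presses on something with over 40 N, if the wrist force passes 120 N, or if a joint passes its speed limit or range.

ROBOT

A 6-joint arm with a two-finger parallel gripper is mounted at the origin on the work surface. World frame = base frame: x ahead of the robot, y to its left, z up, the work surface at z = 0. Lengths are in m, angles in rad, forces in N, time in s.
With the tool pointing down it reaches from about 0.4 to 0.825 m from the base axis. Payload 7 kg.
Tool frame: the origin (TCP) lies at the very end of the fingers, on their centre line; the grasp point (between the pads) lies arm.hold_point_z behind it (arm.hold_point_z is the distance from the TCP to the grasp point, in m); z points along the fingers, y is the line along which they close (so a half turn about z gives the same grasp; the last joint's range is limited). The gripper opens to 88 mm and grips with 3 to 60 N. Pads are 19 mm wide; open, the fingers measure 130 mm over their backs; the gripper's body (78 mm by 193 mm) begins 47 mm behind the grasp point.
Start: joints at [1.421, 0.359, 0.012, 0, -1.224, -0.288], TCP at [0.286, 0.611, 0.227] pointing down, gripper open.
Joint ranges: [-3.07, 3.07], [-1.43, 2.12], [-1.02, 1.25], [-3.03, 1.67], [-3.05, -0], [-3.03, 3.03]. Speed limits (rad/s): [2.39, 2.39, 3.01, 3.14, 3.14, 3.14].

INTERFACE

Orientations are given as [roll, pitch, yaw] about the fixed x, y, z axes, in that order (R = Rz(yaw) Ry(pitch) Rx(roll)).
In Python, from station import arm gives the robot as it stands.
- The arm moves only by the shell command python3 nudge.py 'ROWS' [FORCE]. ROWS is a JSON list of rows, 1 to 20 of them, each of 5 numbers: the finger opening in m, then dx, dy, dz in m, then a turn about the tool's z in rad; each row is the pose to reach, as a shift and turn from the pose commanded when the command began, along the tool's axes at that moment; what a row does not reach only later rows make up. A row lasts 1/12 s, in which the tool goes at most 0.0417 m and 0.125 rad, less where a joint would pass 70% of its speed; a pose out of reach is approached as far as the arm can. The fingers move at their own pace and stop on an object; FORCE is the grip in N (left out, the last holds). Time passes only in rows, so rows that do not move let the fingers close. It prints the time, the measured TCP pose, the force, the opening and the grip force at its end.
- arm.get_state(): the state, without advancing time (a new reading comes with each control period).
- arm.grab_frame(name): name is "side" or "top"; returns the picture (480x640x3 uint8, red, green, blue); there is no depth.
- arm.camera_params(name): a dict with "fx", "fy", "cx", "cy" (pixels), "T" (4x4, takes a point from camera to world coordinates). Camera axes: x right, y down, z forward; pixel columns grow to the right and rows downward; lengths in m; the calibration is good to about 2 mm. A picture is of the moment at which its call begins. camera_params takes no time and is no camera call.
- arm.job_done(): hands the job in; it is judged then, once.
The state is a dict: "t": time; "q": joint angles; "qd": joint speeds; "joint_efforts": joint torques, N m; "eef_pos": TCP position; "ee_rot": TCP orientation; "force": force on the tool from outside, world axes, zero at the start; "moment": the same for the moment, N m; "width": finger opening in m; "gripper_force": force on a finger pad.
Only numpy, scipy, OpenCV 4.12 (cv2) and the standard library are available. Lean on these libraries where they do the work, as an engineer would, in place of code of your own. Each camera call takes 0.05 s, during which the arm holds its last target. There are 200 camera calls.

## Working session

There is one attempt and no reset: what is moved stays moved. The work goes in short steps, Python scripts to look and compute and a shell command to move; the robot and the scene stay as the last step left them, time stands still between calls to the robot, and variables do not carry over. Pictures are saved under pics/ and viewed, at most 10 in all, crops included, and the job is handed in when it is done.

```bash
ls; mkdir -p pics; python3 - <<'E'
from station import arm
import cv2
for n in("top","side"):
    im=arm.grab_frame(n); cv2.imwrite(f"pics/{n}0.png",im[:,:,::-1]); p=arm.camera_params(n); print(n,{k:p[k] for k in("fx","fy","cx","cy")},p["T"])
print(arm.get_state(),arm.hold_point_z)
E
```

```text
nudge.py
pics
station.py
top {'fx': 502.19927244708185, 'fy': 502.19927244708185, 'cx': 322.7319412477965, 'cy': 241.52566692034088} [[-0.02328704 -0.97959626  0.19962186  0.34221447]
 [-0.99972651  0.02238849 -0.00675771  0.06672495]
 [ 0.00215059 -0.19972463 -0.97984971  1.12347919]
 [ 0.          0.          0.          1.        ]]
side {'fx': 594.413098950205, 'fy': 594.413098950205, 'cx': 313.8388357779098, 'cy': 233.78996858771166} [[ 0.99880827 -0.04706969  0.01290275  0.5322025 ]
 [-0.04600411 -0.81968366  0.57096613 -0.78771861]
 [-0.01629903 -0.57087927 -0.82087222  1.29975447]
 [ 0.          0.          0.          1.        ]]
{'t': 0.1, 'q': array([ 1.42111170e+00,  3.59309122e-01,  1.11710686e-02, -3.29229250e-04,
       -1.22407670e+00, -2.88117062e-01]), 'qd': array([ 0.00078499, -0.00191543,  0.00077521,  0.00123465,  0.00179995,
        0.00231872]), 'joint_efforts': array([-2.51758735e-03, -5.84165597e+01,  2.93752170e+01,  7.01573029e+00,
        1.01383415e-02, -3.96542362e-05]), 'eef_pos': array([0.28598995, 0.61095276, 0.22572557]), 'ee_rot': array([ 3.14014474e+00, -1.06326071e-04, -4.37913709e-01]), 'force': array([ 0.22081296, -0.56758887,  0.42033479]), 'moment': array([-0.03111838, -0.04192082,  0.03353967]), 'gripper_force': 0.0, 'width': 0.0875984898674504} 0.0188
```

View pics/top0.png

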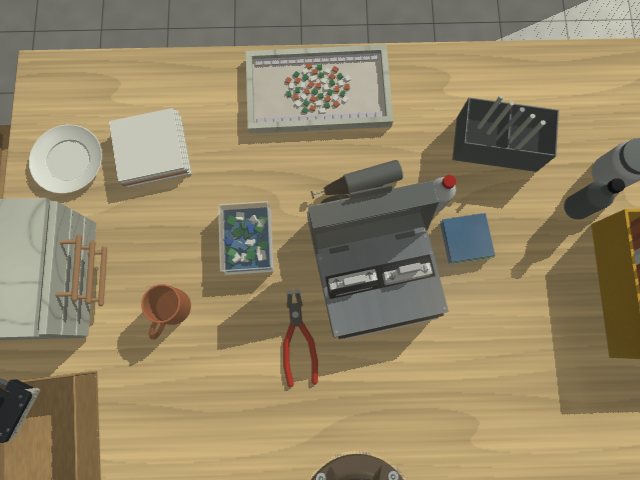

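View pics/side0.png

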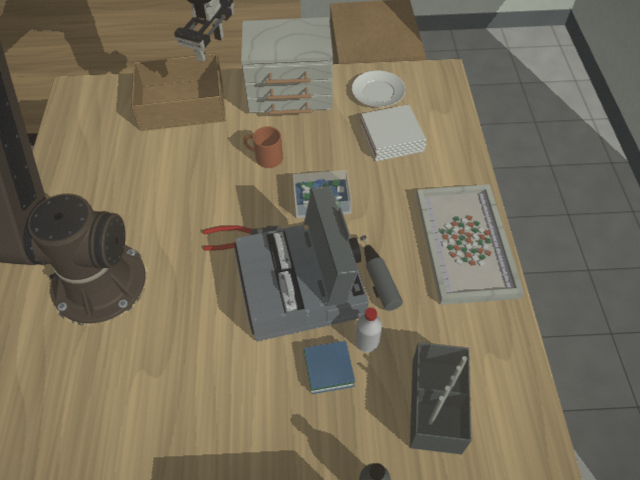

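The extractor is at top px (378,265), yawed a bit, with its lid open. The cassette grips are at about (352,280) and (408,270). I'll zoom in.

```bash
python3 - <<'E'
import cv2,numpy as np
a=cv2.imread("pics/top0.png")[170:345,295:460]; b=cv2.imread("pics/side0.png")[180:345,225:380]
f=lambda i:cv2.resize(i,(395,int(395*i.shape[0]/i.shape[1])),interpolation=cv2.INTER_CUBIC)
a,b=f(a),f(b);h=max(len(a),len(b));pad=lambda i:np.pad(i,((0,h-len(i)),(0,0),(0,0)))
cv2.imwrite("pics/z0.png",np.hstack([pad(a),pad(b)]))
E
```

```text
(no output)
```

View pics/z0.png

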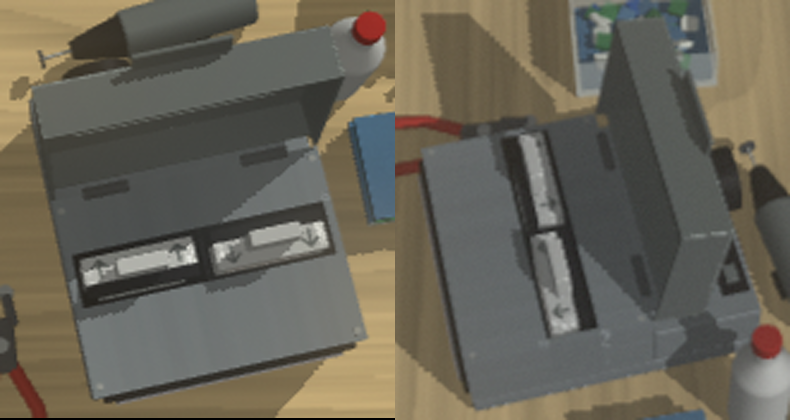

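The right cassette (-y bay) is back to front: its arrows point at the robot and its black strip is at the rear. I'll zoom in further to measure accurately.

```bash
cat >h.py <<'E'
from station import arm
import numpy as np,cv2
def ray(n,u,v):
    p=arm.camera_params(n);T=p["T"];d=T[:3,:3]@[(u-p["cx"])/p["fx"],(v-p["cy"])/p["fy"],1];return T[:3,3],d
def at(n,uv,z):
    o,d=ray(n,*uv);return o+d*(z-o[2])/d[2]
def tri(a,b):
    (o1,d1),(o2,d2)=ray("top",*a),ray("side",*b)
    s=np.linalg.lstsq(np.c_[d1,-d2],o2-o1,rcond=None)[0];p,q=o1+d1*s[0],o2+d2*s[1];return (p+q)/2,np.linalg.norm(p-q)
def proj(n,P):
    p=arm.camera_params(n);c=np.linalg.inv(p["T"])@np.r_[P,1];return c[0]/c[2]*p["fx"]+p["cx"],c[1]/c[2]*p["fy"]+p["cy"]
E
python3 - <<'E'
import cv2,numpy as np
a=cv2.imread("pics/top0.png")[225:345,318:453]; b=cv2.imread("pics/side0.png")[225:345,228:363]
f=lambda i:cv2.resize(i,None,fx=5.8,fy=5.8,interpolation=cv2.INTER_CUBIC)
cv2.imwrite("pics/zt.png",np.clip(f(a)*1.3,0,255));
b=cv2.imread("pics/side0.png")[222:340,232:332]
cv2.imwrite("pics/zs.png",np.clip(cv2.resize(b,None,fx=5,fy=5,interpolation=cv2.INTER_CUBIC)*1.3,0,255))
E
```

```text
[ WARN:0@0.062] global loadsave.cpp:1063 imwrite_ Unsupported depth image for selected encoder is fallbacked to CV_8U.
```

View pics/zt.png

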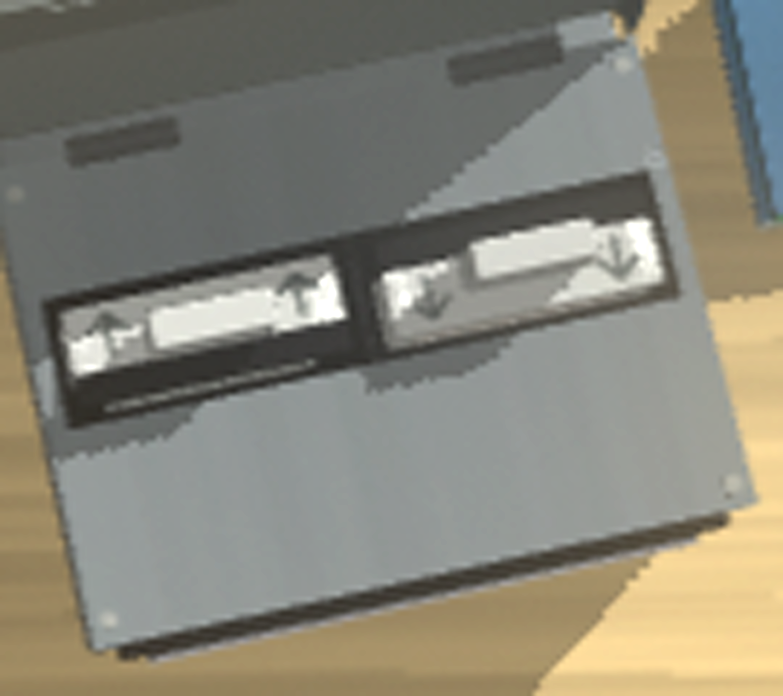

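View pics/zs.png

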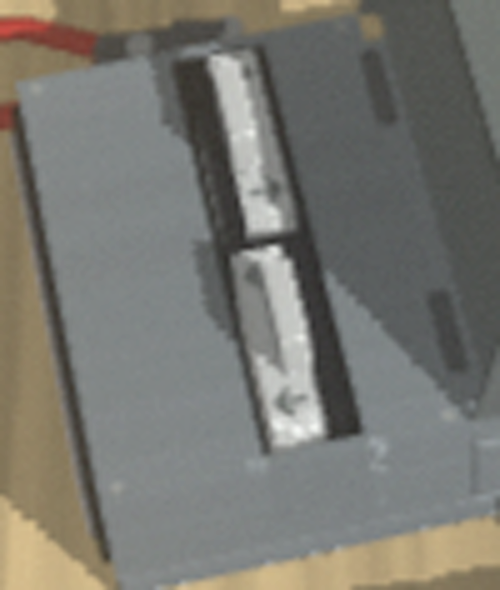

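```bash
python3 - <<'E'
from h import *
T=lambda p:((p[0]+.5)/5.8-.5+318,(p[1]+.5)/5.8-.5+225)
S=lambda p:((p[0]+.5)/5-.5+232,(p[1]+.5)/5-.5+222)
# order: back-left, back-right, front-right, front-left, deckFL, deckFR
t=[(45,303),(652,170),(680,295),(72,427),(92,652),(758,503)]
s=[(262,45),(362,435),(268,455),(175,62),(18,88),(118,590)]
M=np.array([[23.25,110],[23.25,-110],[-23.25,-110],[-23.25,110],[-99,118],[-99,-118]])/1e3
A=[]
for n,Q,f in(("top",t,T),("side",s,S)):
    W=np.array([at(n,f(q),.105)[:2] for q in Q]);A.append(W);print(n,W.round(4).tolist())
for W,m in((A[0],M),(A[1],M),(np.r_[A[0],A[1]],np.r_[M,M])):
    mc,wc=m.mean(0),W.mean(0);H=(m-mc).T@(W-wc);th=np.arctan2(H[0,1]-H[1,0],H[0,0]+H[1,1])
    R=np.array([[np.cos(th),-np.sin(th)],[np.sin(th),np.cos(th)]]);o=wc-R@mc
    print("yaw",th,"o",o,"res mm",((W-(m@R.T+o))*1e3).round(1).tolist())
print("bay_right",o+R@[0,-.056],"lip r",R)
E
```

```text
top [[0.4761, 0.0561], [0.5187, -0.1606], [0.4738, -0.1676], [0.4324, 0.0477], [0.3551, 0.0429], [0.4005, -0.1897]]
side [[0.4781, 0.0571], [0.5194, -0.1604], [0.4769, -0.1682], [0.4353, 0.0493], [0.3587, 0.0382], [0.4102, -0.2304]]
yaw 0.18950014858728567 o [ 0.47516601 -0.05565777] res mm [[-1.2, -0.7], [-0.1, -1.3], [0.7, 0.5], [0.8, -0.3], [-0.6, 1.3], [0.4, 0.5]]
yaw 0.21932262162290117 o [ 0.47865051 -0.06187767] res mm [[0.7, 6.5], [-5.9, 3.8], [-3.0, 6.1], [3.3, 8.9], [2.3, 6.5], [2.5, -31.8]]
yaw 0.20477566463281635 o [ 0.47690941 -0.0587552 ] res mm [[-1.2, 2.4], [-3.4, 1.1], [-2.7, 3.6], [0.6, 3.5], [-0.9, 6.2], [-3.4, 4.7], [0.8, 3.4], [-2.6, 1.3], [0.4, 3.0], [3.5, 5.1], [2.7, 1.6], [6.3, -35.9]]
bay_right [ 0.48829687 -0.11358518] lip r [[ 0.97910663 -0.20334752]
 [ 0.20334752  0.97910663]]
```

```bash
cat >>h.py <<'E'
O=np.array([.476,-.0555]);YAW=.190
RE=np.array([[np.cos(YAW),-np.sin(YAW)],[np.sin(YAW),np.cos(YAW)]])
def ext(x,y): return O+RE@[x,y]
from scipy.spatial.transform import Rotation as Rn
def go(P,yaw):
    s=arm.get_state();R=Rn.from_euler('xyz',s["ee_rot"])
    d=R.inv().apply(np.array(P)-s["eef_pos"]);t=-(yaw-s["ee_rot"][2]);t=(t+np.pi)%(2*np.pi)-np.pi
    print("rows",d.round(4),round(t,4))
E
R=[0.07,0.488,0.568,-0.014,-0.628]
python3 nudge.py '[[0.07,0.488,0.568,-0.014,-0.628],[0.07,0.488,0.568,-0.014,-0.628],[0.07,0.488,0.568,-0.014,-0.628],[0.07,0.488,0.568,-0.014,-0.628],[0.07,0.488,0.568,-0.014,-0.628],[0.07,0.488,0.568,-0.014,-0.628],[0.07,0.488,0.568,-0.014,-0.628],[0.07,0.488,0.568,-0.014,-0.628],[0.07,0.488,0.568,-0.014,-0.628],[0.07,0.488,0.568,-0.014,-0.628],[0.07,0.488,0.568,-0.014,-0.628],[0.07,0.488,0.568,-0.014,-0.628],[0.07,0.488,0.568,-0.014,-0.628],[0.07,0.488,0.568,-0.014,-0.628],[0.07,0.488,0.568,-0.014,-0.628],[0.07,0.488,0.568,-0.014,-0.628],[0.07,0.488,0.568,-0.014,-0.628],[0.07,0.488,0.568,-0.014,-0.628],[0.07,0.488,0.568,-0.014,-0.628],[0.07,0.488,0.568,-0.014,-0.628]]'
python3 - <<'E'
from h import *
s=arm.get_state();print(s["q"].round(3),s["ee_rot"]);b=ext(0,-.056);print(b);go([*b,.117],YAW)
E
```

```text
t: 1.77
eef_pos: [0.487, -0.1123, 0.2398]
ee_rot: [-3.141, 0.002, 0.185]
force: [-0.5, 1.0, -0.6]
width: 0.07
gripper_force: 0.0
[ 0.167  0.059 -0.343 -0.    -1.17   1.589] [-3.14143649e+00  1.60982120e-03  1.85243159e-01]
[ 0.4865761  -0.11049224]
rows [ 1.000e-04 -1.800e-03  1.228e-01] -0.0048
```

```bash
python3 nudge.py '[[0.07,0,-0.002,0.04,-0.005],[0.07,0,-0.002,0.08,-0.005],[0.07,0,-0.002,0.105,-0.005],[0.07,0,-0.002,0.123,-0.005],[0.07,0,-0.002,0.123,-0.005],[0.07,0,-0.002,0.123,-0.005]]'
python3 nudge.py '[[0.03,0,0,0,0],[0.03,0,0,0,0],[0.03,0,0,0,0],[0.03,0,0,0,0],[0.03,0,0,0,0],[0.03,0,0,0,0]]' 30
python3 - <<'E'
from h import *
s=arm.get_state();print(RE.T@(s["eef_pos"][:2]-O))
im=arm.grab_frame("side");i2=arm.grab_frame("top")
f=lambda i:cv2.resize(i,(400,400),interpolation=cv2.INTER_CUBIC)
cv2.imwrite("pics/g1.png",np.hstack([f(i2[170:345,290:465]),f(im[180:345,225:390])])[:,:,::-1])
E
```

```text
t: 2.27
eef_pos: [0.4866, -0.1072, 0.1174]
ee_rot: [3.142, 0.002, 0.197]
force: [0.6, -0.3, 1.6]
width: 0.0702
gripper_force: 0.0
t: 2.77
eef_pos: [0.4876, -0.1083, 0.1184]
ee_rot: [3.141, -0.002, 0.195]
force: [0.2, -1.7, 3.9]
width: 0.0439
gripper_force: 29.9
[ 0.00142361 -0.0539955 ]
```

View pics/g1.png

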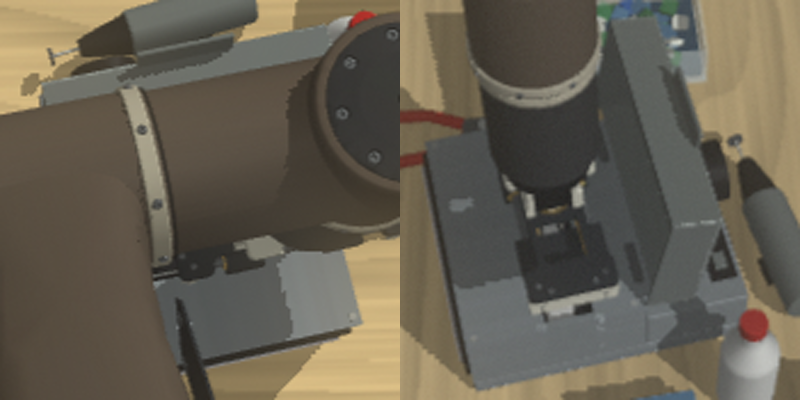

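```bash
python3 nudge.py '[[0.03,0,0,-0.01,0],[0.03,0,0,-0.02,0],[0.03,0,0,-0.04,0],[0.03,0,0,-0.065,0],[0.03,0,0,-0.09,0],[0.03,0,0,-0.11,0],[0.03,0,0,-0.122,0],[0.03,0,0,-0.122,0],[0.03,0,0,-0.122,0],[0.03,0,0,-0.122,0]]'
python3 nudge.py '[[0.03,0,0,0,1.57],[0.03,0,0,0,1.57],[0.03,0,0,0,1.57],[0.03,0,0,0,1.57],[0.03,0,0,0,1.57],[0.03,0,0,0,1.57],[0.03,0,0,0,1.57],[0.03,0,0,0,1.57],[0.03,0,0,0,1.57],[0.03,0,0,0,1.57],[0.03,0,0,0,1.57],[0.03,0,0,0,1.57],[0.03,0,0,0,1.57],[0.03,0,0,0,1.57],[0.03,0,0,0,1.57]]'
python3 - <<'E'
from h import *
im=arm.grab_frame("side");i2=arm.grab_frame("top")
cv2.imwrite("pics/s2.png",im[:,:,::-1]);cv2.imwrite("pics/t2.png",i2[:,:,::-1])
E
```

```text
t: 3.7
eef_pos: [0.4861, -0.1078, 0.2386]
ee_rot: [-3.141, 0.001, 0.195]
force: [-0.2, -0.6, -2.6]
width: 0.0442
gripper_force: 29.8
t: 4.95
eef_pos: [0.4863, -0.108, 0.2385]
ee_rot: [3.139, 0.0, -1.372]
force: [-0.5, -0.4, -3.1]
width: 0.044
gripper_force: 29.8
```

```bash
python3 nudge.py '[[0.03,0,0,0,1.58],[0.03,0,0,0,1.58],[0.03,0,0,0,1.58],[0.03,0,0,0,1.58],[0.03,0,0,0,1.58],[0.03,0,0,0,1.58],[0.03,0,0,0,1.58],[0.03,0,0,0,1.58],[0.03,0,0,0,1.58],[0.03,0,0,0,1.58],[0.03,0,0,0,1.58],[0.03,0,0,0,1.58],[0.03,0,0,0,1.58],[0.03,0,0,0,1.58],[0.03,0,0,0,1.58]]'
python3 - <<'E'
from h import *
s=arm.get_state();print(s["eef_pos"],s["ee_rot"],RE.T@(s["eef_pos"][:2]-O))
im=arm.grab_frame("side");i2=arm.grab_frame("top");cv2.imwrite("pics/s3.png",im[:,:,::-1]);cv2.imwrite("pics/t3.png",i2[:,:,::-1])
f=lambda i,w:cv2.resize(i,(w,590),interpolation=cv2.INTER_CUBIC)
cv2.imwrite("pics/g3.png",f(im[190:308,240:340],500)[:,:,::-1])
P=ext(0,-.054)
for n in("side",):
  for x,y,z in((17,48,84),(17,-48,84),(-17,48,84),(-17,-48,84),(17,48,0),(17,-48,0),(-17,48,0),(-17,-48,0)):
    p=s["eef_pos"]+np.r_[RE@[x/1e3,y/1e3],(z-89)/1e3];u,v=proj(n,p);print((x,y,z),round((u-240+.5)*5-.5),round((v-190+.5)*5-.5))
E
```

```text
t: 6.3
eef_pos: [0.4869, -0.108, 0.2394]
ee_rot: [3.142, -0.0, -2.951]
force: [-0.0, 0.6, -2.4]
width: 0.0443
gripper_force: 29.8
[ 0.48685225 -0.10802663  0.23939165] [ 3.14152741e+00 -3.13478271e-04 -2.95087287e+00] [ 0.00073683 -0.05363092]
(17, 48, 84) 247 248
(17, -48, 84) 296 432
(-17, 48, 84) 170 263
(-17, -48, 84) 216 449
(17, 48, 0) 256 351
(17, -48, 0) 303 530
(-17, 48, 0) 184 366
(-17, -48, 0) 227 547
```

View pics/g3.png

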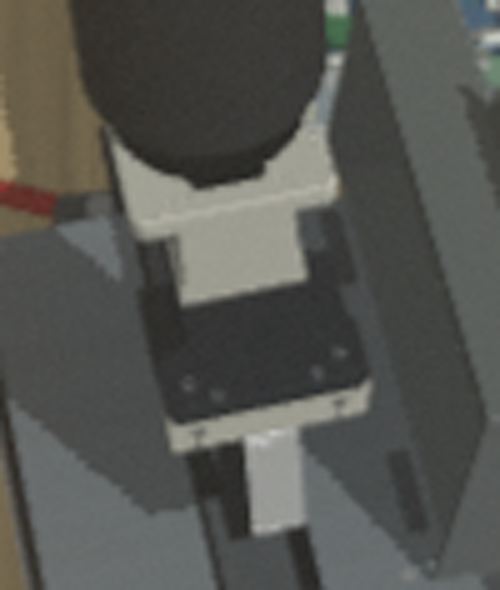

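```bash
python3 - <<'E'
from h import *
go([*ext(.0005,-.055),.190],YAW-np.pi)
E
```

```text
rows [ 0.0003 -0.0013  0.0494] 0.0002
```

```bash
python3 nudge.py '[[0.03,0,-0.0013,0.02,0],[0.03,0,-0.0013,0.035,0],[0.03,0,-0.0013,0.042,0],[0.03,0,-0.0013,0.046,0],[0.03,0,-0.0013,0.05,0],[0.03,0,-0.0013,0.054,0],[0.03,0,-0.0013,0.058,0],[0.03,0,-0.0013,0.058,0]]'
```

```text
t: 7.07
eef_pos: [0.4886, -0.1106, 0.1833]
ee_rot: [-3.139, 0.002, -2.953]
force: [-0.6, -7.2, 4.9]
width: 0.0442
gripper_force: 29.8
```

```bash
python3 - <<'E'
from h import *
s=arm.get_state();print(s["force"].round(1),s["moment"].round(2),s["eef_pos"],RE.T@(s["eef_pos"][:2]-O))
E
```

```text
[-0.6 -7.2  4.9] [-2.65 -0.05  0.05] [ 0.48861682 -0.11055391  0.18326973] [ 0.00199235 -0.05644597]
```

```bash
python3 nudge.py '[[0.03,0,-0.0012,0,0],[0.03,0,-0.0012,0.003,0],[0.03,0,-0.0012,0.006,0],[0.03,0,-0.0012,0.009,0],[0.03,0,-0.0012,0.009,0]]'; python3 - <<'E'
from h import *
s=arm.get_state();print(s["force"].round(1),s["moment"].round(2),s["eef_pos"],RE.T@(s["eef_pos"][:2]-O))
E
```

```text
t: 7.48
eef_pos: [0.4877, -0.1112, 0.1725]
ee_rot: [-3.14, 0.0, -2.954]
force: [1.2, -5.1, -1.0]
width: 0.0436
gripper_force: 29.7
[ 1.2 -5.1 -1. ] [-2.43 -0.51  0.06] [ 0.48765263 -0.11119049  0.1724615 ] [ 0.00092529 -0.056889  ]
```

```bash
python3 nudge.py '[[0.03,0,-0.001,0.004,0],[0.03,0,-0.001,0.010,0],[0.03,0,-0.001,0.016,0],[0.03,0,-0.001,0.022,0],[0.03,0,-0.001,0.028,0],[0.03,0,-0.001,0.034,0],[0.03,0,-0.001,0.040,0],[0.03,0,-0.001,0.040,0]]'; python3 - <<'E'
from h import *
s=arm.get_state();print(s["force"].round(1),s["moment"].round(2),s["eef_pos"],RE.T@(s["eef_pos"][:2]-O))
E
```

```text
t: 8.15
eef_pos: [0.487, -0.1115, 0.1311]
ee_rot: [3.141, -0.002, -2.955]
force: [0.6, -2.6, -3.8]
width: 0.0438
gripper_force: 29.7
[ 0.6 -2.6 -3.8] [-1.61 -0.75  0.06] [ 0.48695911 -0.11150081  0.13107519] [ 0.00018564 -0.05706276]
```

```bash
python3 nudge.py '[[0.03,0,-0.0005,0.004,0],[0.03,0,-0.0005,0.007,0],[0.03,0,-0.0005,0.010,0],[0.03,0,-0.0005,0.012,0],[0.03,0,-0.0005,0.0135,0],[0.03,0,-0.0005,0.015,0],[0.03,0,-0.0005,0.015,0],[0.03,0,-0.0005,0.015,0]]'; python3 - <<'E'
from h import *
s=arm.get_state();print(s["force"].round(1),s["moment"].round(2),s["eef_pos"],RE.T@(s["eef_pos"][:2]-O))
E
```

```text
t: 8.82
eef_pos: [0.488, -0.1117, 0.1183]
ee_rot: [3.141, 0.001, -2.954]
force: [-2.5, 1.8, 5.1]
width: 0.0438
gripper_force: 29.9
[-2.5  1.8  5.1] [0.68 0.77 0.04] [ 0.48797003 -0.11167024  0.11834948] [ 0.00114637 -0.05742006]
```

```bash
python3 nudge.py '[[0.03,0,0,0.001,0],[0.03,0,0,0.001,0],[0.065,0,0,0,0],[0.065,0,0,0,0],[0.065,0,0,0,0],[0.065,0,0,0,0],[0.065,0,0,-0.02,0],[0.065,0,0,-0.06,0],[0.065,0,0,-0.10,0],[0.065,0,0,-0.14,0],[0.065,0,0,-0.18,0],[0.065,0,0,-0.18,0]]'; python3 - <<'E'
from h import *
im=arm.grab_frame("side");i2=arm.grab_frame("top")
f=lambda i,w:cv2.resize(i,(w,590),interpolation=cv2.INTER_CUBIC)
cv2.imwrite("pics/g4.png",f(im[180:308,240:370],598)[:,:,::-1])
P,e=tri((371.4,193.8),(340,222.4));print(P,e,RE.T@(P[:2]-O))
for th in(1.5,1.57,1.65,1.75,1.9):
    c,s=np.cos(th),np.sin(th);q=[.072-.156*c+.0435*s,.107+.156*s+.0435*c];print(th,[[np.round(proj(n,np.r_[ext(q[0],y),q[1]]),1).tolist() for y in(.04,-.04)] for n in("top","side")])
E
```

```text
t: 9.82
eef_pos: [0.4911, -0.1127, 0.306]
ee_rot: [-3.138, 0.012, -2.954]
force: [0.9, 0.0, 1.2]
width: 0.065
gripper_force: 0.0
[ 0.60695515 -0.02957766  0.24844197] 0.00033686480524855797 [0.13349417 0.0007238 ]
1.5 [[[354.5, 210.9], [398.5, 201.6]], [[322.6, 206.4], [331.7, 235.5]]]
1.57 [[[353.0, 205.4], [396.8, 196.2]], [[327.5, 206.1], [336.8, 235.2]]]
1.65 [[[351.3, 199.5], [394.8, 190.4]], [[332.9, 206.1], [342.3, 235.1]]]
1.75 [[[349.3, 192.7], [392.3, 183.7]], [[339.4, 206.5], [349.0, 235.4]]]
1.9 [[[346.4, 183.9], [388.7, 175.2]], [[348.3, 208.0], [358.2, 236.6]]]
```

View pics/g4.png

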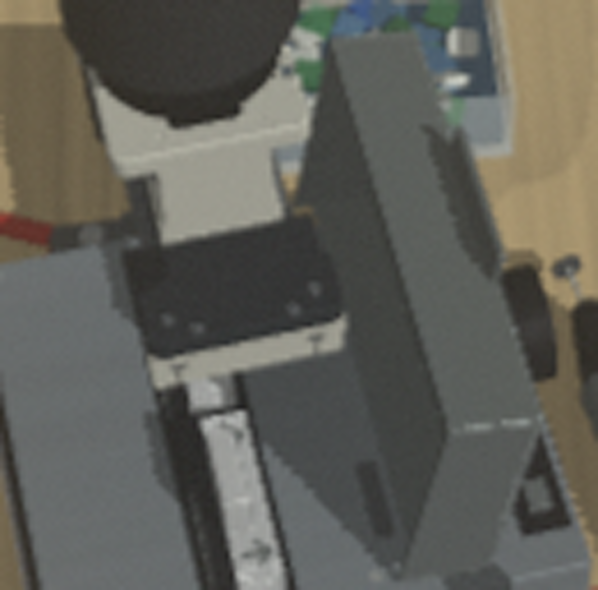

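```bash
python3 - <<'E'
from h import *
go([*ext(.165,0),.306],YAW-np.pi)
for th in np.arange(1.7,-.05,-.1):
    c,s=np.cos(th),np.sin(th);print(round(th,2),np.round([.072-.125*c+.046*s+.0095-.165,.107+.125*s+.046*c-.225],4)*[-1,-1])
E
```

```text
rows [-0.1632  0.0582 -0.0061] -0.0034
1.7 [ 0.0218 -0.    ]
1.6 [ 0.0339 -0.0056]
1.5 [ 0.0465 -0.0099]
1.4 [ 0.0594 -0.013 ]
1.3 [ 0.0726 -0.0147]
1.2 [ 0.0859 -0.0152]
1.1 [ 0.0992 -0.0143]
1.0 [ 0.1123 -0.012 ]
0.9 [ 0.1252 -0.0085]
0.8 [ 0.1376 -0.0037]
0.7 [0.1495 0.0023]
0.6 [0.1607 0.0095]
0.5 [0.1711 0.0177]
0.4 [0.1807 0.027 ]
0.3 [0.1893 0.0371]
0.2 [0.1969 0.0481]
0.1 [0.2033 0.0598]
-0.0 [0.2085 0.072 ]
```

```bash
python3 nudge.py '[[0,-0.04,0.014,-0.006,0],[0,-0.08,0.028,-0.006,0],[0,-0.12,0.043,-0.006,0],[0,-0.15,0.054,-0.006,0],[0,-0.163,0.058,-0.006,0],[0,-0.163,0.058,-0.006,0],[0,-0.163,0.058,0.02,0],[0,-0.163,0.058,0.05,0],[0,-0.163,0.058,0.075,0],[0,-0.163,0.058,0.075,0],[0,-0.163,0.058,0.075,0]]'; python3 - <<'E'
from h import *
go([*ext(.165,0),.225],YAW-np.pi);s=arm.get_state();print(s["q"],s["width"])
im=arm.grab_frame("side");cv2.imwrite("pics/g5.png",cv2.resize(im[150:310,240:410],(600,565),interpolation=cv2.INTER_CUBIC)[:,:,::-1])
E
```

```text
t: 10.83
eef_pos: [0.6357, -0.0254, 0.221]
ee_rot: [-3.141, -0.004, -2.955]
force: [0.7, 0.0, 1.2]
width: 0.0016
gripper_force: 0.0
rows [-0.0025  0.0006 -0.004 ] -0.0034
[ 2.66437662e-01  3.01474675e-01 -8.39182880e-02  1.14564925e-04
 -1.18978834e+00 -1.65065708e+00] 0.0015865521525198758
```

View pics/g5.png

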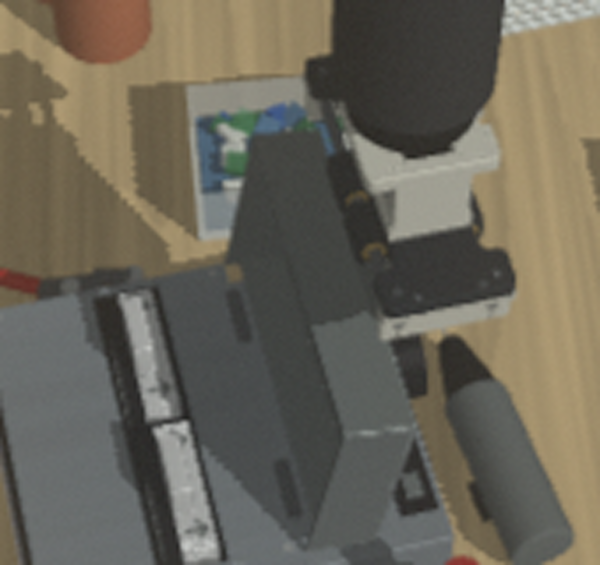

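Both mesh strips now face the intake, and the tool is behind the lid lip. Next I'll sweep the lid closed slowly.

```bash
python3 nudge.py '[[0,0.007,0,-0.004,0],[0,0.014,0,-0.004,0],[0,0.021,0,-0.004,0],[0,0.026,0,-0.007,0],[0,0.031,0,-0.01,0],[0,0.037,0,-0.012,0],[0,0.044,0,-0.014,0],[0,0.05,0,-0.0155,0],[0,0.057,0,-0.017,0],[0,0.063,0,-0.018,0],[0,0.07,0,-0.019,0],[0,0.077,0,-0.019,0],[0,0.084,0,-0.019,0],[0,0.09,0,-0.019,0],[0,0.097,0,-0.018,0],[0,0.103,0,-0.017,0],[0,0.11,0,-0.016,0],[0,0.11,0,-0.016,0]]'; python3 - <<'E'
from h import *
s=arm.get_state();p=np.r_[RE.T@(s["eef_pos"][:2]-O),s["eef_pos"][2]];print(p,s["force"])
for th in np.arange(1.1,-.05,-.1):
    c,s=np.cos(th),np.sin(th);print(round(th,2),np.round(-(np.array([.072-.125*c+.046*s+.0095,.107+.125*s+.046*c])-p[[0,2]]),4))
E
```

```text
t: 12.38
eef_pos: [0.527, -0.0455, 0.2382]
ee_rot: [3.141, -0.002, -2.955]
force: [0.6, 0.2, 1.8]
width: 0.0002
gripper_force: 0.6
[5.19460807e-02 2.25064654e-04 2.38204934e-01] [0.55488477 0.22665672 1.83324491]
1.1 [-0.0138 -0.0011]
1.0 [-0.0007  0.0012]
0.9 [0.0121 0.0047]
0.8 [0.0245 0.0095]
0.7 [0.0364 0.0155]
0.6 [0.0476 0.0227]
0.5 [0.0581 0.0309]
0.4 [0.0677 0.0402]
0.3 [0.0763 0.0503]
0.2 [0.0838 0.0613]
0.1 [0.0902 0.073 ]
-0.0 [0.0954 0.0852]
```

```bash
python3 nudge.py '[[0,0.006,0,0.003,0],[0,0.012,0,0.005,0],[0,0.018,0,0.007,0],[0,0.0245,0,0.0095,0],[0,0.03,0,0.0125,0],[0,0.0364,0,0.0155,0],[0,0.042,0,0.019,0],[0,0.0476,0,0.0227,0],[0,0.053,0,0.027,0],[0,0.058,0,0.031,0],[0,0.063,0,0.0355,0],[0,0.0677,0,0.04,0],[0,0.072,0,0.045,0],[0,0.076,0,0.05,0],[0,0.076,0,0.05,0]]'; python3 - <<'E'
from h import *
s=arm.get_state();p=np.r_[RE.T@(s["eef_pos"][:2]-O),s["eef_pos"][2]];print(p,s["force"])
im=arm.grab_frame("side");cv2.imwrite("pics/g6.png",cv2.resize(im[150:350,220:390],(510,600),interpolation=cv2.INTER_CUBIC)[:,:,::-1])
E
```

```text
t: 13.63
eef_pos: [0.4528, -0.0594, 0.1872]
ee_rot: [3.141, -0.002, -2.955]
force: [-0.1, 0.1, -0.3]
width: 0.0006
gripper_force: 0.0
[-0.02349559  0.00053001  0.18717618] [-0.0705386   0.13510879 -0.26378876]
```

View pics/g6.png

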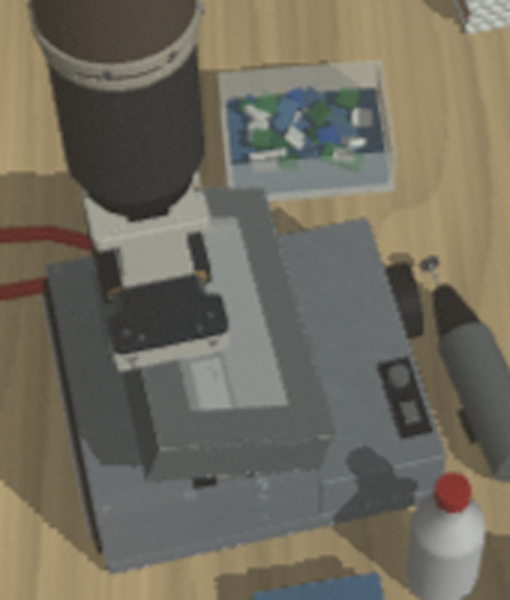

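```bash
python3 nudge.py '[[0,0.002,0,0.003,0],[0,0.004,0,0.006,0],[0,0.006,0,0.009,0],[0,0.008,0,0.012,0],[0,0.01,0,0.015,0],[0,0.012,0,0.018,0],[0,0.0135,0,0.021,0],[0,0.015,0,0.024,0],[0,0.016,0,0.027,0],[0,0.017,0,0.029,0],[0,0.018,0,0.031,0],[0,0.018,0,0.033,0],[0,0.018,0,0.034,0],[0,0.018,0,0.034,0]]'; python3 - <<'E'
from h import *
s=arm.get_state();p=np.r_[RE.T@(s["eef_pos"][:2]-O),s["eef_pos"][2]];print(p,s["force"])
E
```

```text
t: 14.85
eef_pos: [0.436, -0.0628, 0.1541]
ee_rot: [-3.142, -0.001, -2.955]
force: [-0.1, -1.0, -0.4]
width: 0.0004
gripper_force: 0.0
[-0.04060904  0.00042108  0.15408835] [-0.13587905 -0.98487011 -0.36228776]
```

```bash
python3 nudge.py '[[0,0,0,0.001,0],[0,0,0,0.002,0],[0,0,0,0.003,0],[0,0,0,0.003,0],[0,0,0,0.003,0]]'
```

```text
t: 15.27
eef_pos: [0.4365, -0.0627, 0.1531]
ee_rot: [-3.141, 0.0, -2.954]
force: [-9.4, 2.7, 19.9]
width: 0.0004
gripper_force: 9.9
```

```bash
python3 nudge.py '[[0,0,0,-0.005,0],[0,0,0,-0.02,0],[0,0,0,-0.06,0],[0,0,0,-0.1,0],[0,0,0,-0.13,0],[0,0,0,-0.13,0],[0,0,0,-0.13,0],[0,0,0,-0.13,0],[0,0,0,-0.13,0],[0,0,0,-0.13,0]]'; python3 - <<'E'
from h import *
s=arm.get_state();print(s["force"],s["eef_pos"],s["t"])
arm.job_done()
E
```

```text
t: 16.1
eef_pos: [0.4361, -0.0627, 0.2804]
ee_rot: [-3.142, -0.002, -2.955]
force: [-0.1, 0.5, -0.9]
width: 0.0004
gripper_force: 0.0
[-0.06514847  0.50326978 -0.92710236] [ 0.43611451 -0.06270481  0.28042466] 16.1
the job is handed in; nothing more can be done
```

I pulled out the back-to-front cassette (the -y bay), turned it end for end, lowered it home by hand and pushed the lid closed slowly, then handed the job in at 16.1 s; I judged the lid shut from the tool stopping at its closed height (z 153 mm) under about 20 N, not from a final picture.

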